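# Reverse a ratchet vice and clamp an aluminium profile

### The job

The small green ratchet vice is set to loosen. Gently push its red direction lever fully over to the tighten side and check the setting by swinging the black-gripped handle fully back anticlockwise (seen from above), which must now run free without winding the jaw open. Then work the handle to and fro until the white profile is firmly clamped between the jaws, stopping before the thin profile is crushed; leave the lever on tighten, the handle let go and everything else on the bench where it was.

Things in the scene. Friction and masses are not known exactly. Their poses are not given: they have to be found in the camera images.
- vice: green vice bolted to the bench; base 110 wide (local x), 265 long (local y -215 to +50), 30 high. Origin on the bench top under the vertical spindle axis, z up. The moving jaw closes towards local -y; the handle stands out towards local +y when its joint reads 0.
- handle (a joint): swing of the ratchet handle about the spindle axis, rad; 0 = along the vice's local +y, positive = clockwise from above (tightening), stops at -0.55 and +0.55; back beyond -0.4 counts as fully back. So it is pumped to and fro. Up to 0.26 rad (one tooth) is lost before it catches at the start of a working stroke.
- handle_grip (a point): on the axis of the upright round black grip (22 across, 103 to 168 above the bench), 140 from the spindle axis, 140 up; arm below: 18 wide, top 99. Force felt here, square to the arm, while moving: about 2 N free-wheeling (clicks to 4), 6 to 6.5 N driving the jaw, then 2.1 N more per 50 N of clamping (all some 4 N less once stopped). Firm is 9 to 12 N, 3 to 5 N over running; 14.5 N crushes.
- lever (a joint): lean of the direction lever, rad: -0.35 = to the handle's local +x (loosen, as found), +0.35 = to its local -x (tighten; over beyond 0.25). The handle's x is the vice's x turned with the handle. It rocks about a level pin along the handle, across the hub from the grip. Stays where left; takes 3 to 5 N at the tip, the handle may creep along; past its stop it pushes the handle.
- lever_tip (a point): middle of the top end of the red lever, 44 above its pin
- lever_pivot (a point): centre of the lever's pin: 41 from the spindle axis, 98 above the bench, across the hub from the grip
- lever_tab: the red flat tab of the lever: 7 thick in its rocking direction, 18 wide along the handle, from 6 to 44 above the pin. Origin at the pin, z along the lever. Pushing it with more than 20 N damages it.
- pad: black spring-backed rubber pad on the moving jaw, 78 wide, 8 thick, 36 high; origin at its centre, 55 above the bench, at first 95 from the spindle axis towards local -y (face at 99). It sinks back into the jaw by 1 mm per 40 N, so its position does not show how hard it presses.
- stop_jaw: green fixed stop jaw with a black face, 84 wide, 52 high, standing on the 30 mm high vice base; origin at the foot of its face, which looks to the vice's +y. Its place along the base varies.
- profile: white aluminium U-profile, 240 long (x), 30 wide (y), 40 high, open upward, lying loose on the vice base before the stop jaw, along the vice's x. Origin under its middle. Free gap at the start between pad, profile and stop jaw: 5 to 10 mm in all. Firmly clamped at 50 to 180 N, crushed beyond 200 N.
- driver_red: red-handled screwdriver lying beside the vice; leave it alone
- driver_black: black-handled screwdriver; leave it alone
- hammer: hammer with a yellow handle; leave it alone
- tape: yellow tape measure, 68 x 66 x 36, lying beside the vice; leave it alone
- can: blue-banded can, 66 across, 120 high; leave it alone
- socket: loose steel socket, 28 across, 34 high, standing under the handle's sweep; leave it alone
- spindle: steel toothed wheel on the spindle axis, 97 across, 24 teeth on its top face, tooth tops 79 above the bench; origin as the vice's. It winds the jaw 6 mm per rad, clockwise from above = closing, and stays where it is left. Over it sits the handle's round hub, 56 across, top at 104, with a 24 mm wide cap up to 110.
Things that resemble listed ones, but are neither listed nor needed, are in the scene too. What is meant by the profile is not turquoise or yellow, and is the larger of those in its own colour.

How it is judged:
By the outcome, as a careful person would: the job done as asked, in the order asked, and still so for the second after the job is handed in, with the robot touching nothing.
It also fails if it takes over 72 s, if anything falls off the work surface, if the arm or the gripper's body presses on something with over 40 N, if the wrist force passes 120 N, or if a joint passes its speed limit or range.

### The arm

A 6-joint arm with a two-finger parallel gripper is mounted at the origin on the work surface. World frame = base frame: x ahead of the robot, y to its left, z up, the work surface at z = 0. Lengths are in m, angles in rad, forces in N, time in s.
With the tool pointing down it reaches from about 0.225 to 0.875 m from the base axis. Payload 3.4 kg.
Tool frame: the origin (TCP) lies at the very end of the fingers, on their centre line; the grasp point (between the pads) lies behind it (manip.grasp_offset is the z of the grasp point in the tool frame, in m); z points along the fingers, y is the line along which they close (so a half turn about z gives the same grasp; the last joint's range is limited). The gripper opens to 85 mm and grips with 20 to 120 N. Pads are 22 mm wide; open, the fingers measure 114 mm over their backs; the gripper's body (76 mm by 85 mm) begins 54 mm behind the grasp point. The pads swing forward as they close: fully open they stand 13 mm farther back than shut.
Start: joints at [-1.346, 0.276, 1.505, -0, 1.361, -0.121], TCP at [0.195, -0.541, 0.231] pointing down, gripper open.
Joint ranges: [-2.89, 2.89], [-0.75, 2.08], [0.22, 2.7], [-1.18, 4.32], [0.11, 2.71], [-2.7, 2.7]. Speed limits (rad/s): [2.57, 2.57, 3.14, 3.14, 3.14, 3.14].

### API

Orientations are given as a unit quaternion [w, x, y, z].
In Python, from rig import manip gives the robot as it stands.
- The arm moves only by the shell command python3 -m pendant 'ROWS' [FORCE]. ROWS is JSON, a list of rows, each an object of numbers: "dx", "dy", "dz": the shift along the tool's x, y, z in m; "rx", "ry", "rz": the turn, a rotation vector about the tool's x, y, z in degrees; "hand": the finger opening in m, from 0 to 0.0854. In form: [{"dx": .., "dy": .., "dz": .., "rx": .., "ry": .., "rz": .., "hand": ..}, ...]. A call has 1 to 12 rows; each row shifts and turns the commanded pose from where the row before left it, along the tool's axes as they then stand; what a row does not reach is not made up. A row lasts 1/12 s, in which the tool goes at most 41.7 mm and 7.16 degrees, less where a joint would pass 70% of its speed; a pose out of reach is approached as far as the arm can. A call is refused whole if a number of a shift passes 0.0417 or a number of a turn 7.16, either way. A call with a gripper value outside its range is refused whole. The fingers move at their own pace and stop on an object; FORCE is the grip in N (left out, the last holds). Time passes only in rows, so rows that do not move let the fingers close. It gives the time, the measured TCP pose, the force, the opening and the grip force at its end, in the units of the state.
- manip.get_state(): the state, without advancing time (a new reading comes with each control period).
- manip.get_image(name): name is "scene" or "top"; returns a dict with "frame" (420x560x3 uint8, red, green, blue), "fx", "fy", "cx", "cy" (pixels), "position" and "attitude" of the camera in the world. Camera axes: x right, y up, looking along -z (the intrinsics and any distortion apply to the point x, -y, -z); pixel columns grow to the right and rows downward; lengths in m; the calibration is good to about 2 mm. A picture is of the moment at which its call begins. There is no depth.
- manip.sign_off(): hands the job in; it is judged then, once.
The state is a dict: "clock": time; "qpos": joint angles; "qd": joint speeds; "effort": joint torques, N m; "position": TCP position; "ee_rot": TCP orientation; "contact_force": force on the tool from outside, world axes, zero at the start; "moment": the same for the moment, N m; "width": finger opening in m; "gripper_force": force on a finger pad.
Only numpy, scipy, OpenCV 4.12 (cv2) and the standard library are available. Lean on these libraries where they do the work, as an engineer would, in place of code of your own. Each camera call takes 0.05 s, during which the arm holds its last target. There are 200 camera calls.

## Working session

There is one attempt and no reset: what is moved stays moved. The work goes in short steps, Python scripts to look and compute and a shell command to move; the robot and the scene stay as the last step left them, time stands still between calls to the robot, and variables do not carry over. Pictures are saved under pics/ and viewed, at most 10 in all, crops included, and the job is handed in when it is done.

```bash
ls; mkdir -p pics
python3 - <<'E'
from rig import manip
import cv2,numpy as np,pickle
s=manip.get_state(); print({k:np.round(v,3).tolist() for k,v in s.items()}, manip.grasp_offset)
d={}
for n in("scene","top"):
    im=manip.get_image(n); d[n]=im
    cv2.imwrite(f"pics/{n}0.png",im["frame"][...,::-1])
    print(n,{k:np.round(v,4).tolist() if not isinstance(v,str) else v for k,v in im.items() if k!="frame"})
pickle.dump(d,open("im0.pkl","wb"))
E
```

```text
pics
{'clock': 0.0, 'qpos': [-1.346, 0.277, 1.506, 0.0, 1.361, -0.121], 'qd': [0.0, 0.001, -0.001, 0.0, 0.001, 0.001], 'effort': [-0.0, -41.678, -24.581, -0.0, 0.011, 0.0], 'position': [0.195, -0.54, 0.23], 'ee_rot': [-0.001, 0.985, 0.172, -0.0], 'contact_force': [0.262, -0.253, 0.056], 'moment': [-0.001, -0.043, -0.018], 'gripper_force': 0.0, 'width': 0.085} -0.0187
scene {'fx': 514.1493, 'fy': 514.1493, 'cx': 284.833, 'cy': 205.8707, 'position': [1.06, 0.7495, 0.7509], 'attitude': [0.2746, 0.1497, 0.4467, 0.8382]}
top {'fx': 490.3342, 'fy': 490.3342, 'cx': 281.5465, 'cy': 209.7871, 'position': [0.3389, -0.0227, 1.3832], 'attitude': [0.7107, 0.0433, -0.042, -0.7009]}
```

View pics/scene0.png

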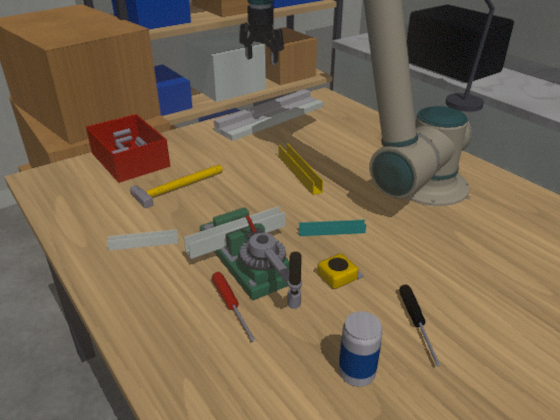

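View pics/top0.png

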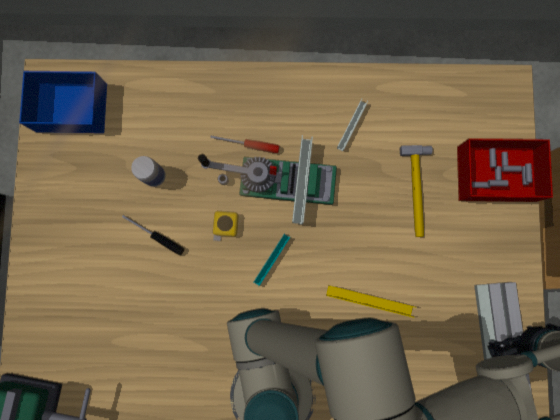

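The scene picture shows the vice at about (250,250), with the red lever at (252,228), the black grip at (295,268) and the socket at (294,298). In the top picture the hub is at (258,172), the grip at (204,160) and the socket at (223,179). Next I'll zoom in.

```bash
cat > h.py <<'E'
import numpy as np,cv2,pickle
from scipy.spatial.transform import Rotation as R
def rot(q): return R.from_quat(np.r_[q[1:],q[0]]).as_matrix()
def proj(im,P):
    p=(np.atleast_2d(P)-im["position"])@rot(im["attitude"])
    return np.c_[im["cx"]+im["fx"]*p[:,0]/-p[:,2], im["cy"]-im["fy"]*p[:,1]/-p[:,2]]
def ray(im,u,v,z):
    d=rot(im["attitude"])@np.array([(u-im["cx"])/im["fx"],-(v-im["cy"])/im["fy"],-1])
    return im["position"]+d*(z-im["position"][2])/d[2]
def local(o,yaw,P): # vice local->world
    c,s=np.cos(yaw),np.sin(yaw); P=np.atleast_2d(P)
    return np.c_[o[0]+c*P[:,0]-s*P[:,1],o[1]+s*P[:,0]+c*P[:,1],P[:,2]]
E
python3 - <<'E'
from h import *
d=pickle.load(open("im0.pkl","rb")); t=d["top"];s=d["scene"]
a=cv2.resize(t["frame"][130:240,190:350],None,fx=5,fy=5,interpolation=cv2.INTER_CUBIC)
cv2.imwrite("pics/topz.png",a[...,::-1])
b=cv2.resize(s["frame"][190:310,170:330],None,fx=5,fy=5,interpolation=cv2.INTER_CUBIC)
cv2.imwrite("pics/scz.png",b[...,::-1])
print(ray(t,258,172.5,.11),ray(t,204,160,.168))
E
```

```text
[0.5916703  0.04428891 0.11      ] [0.61039549 0.17838111 0.168     ]
```

View pics/topz.png

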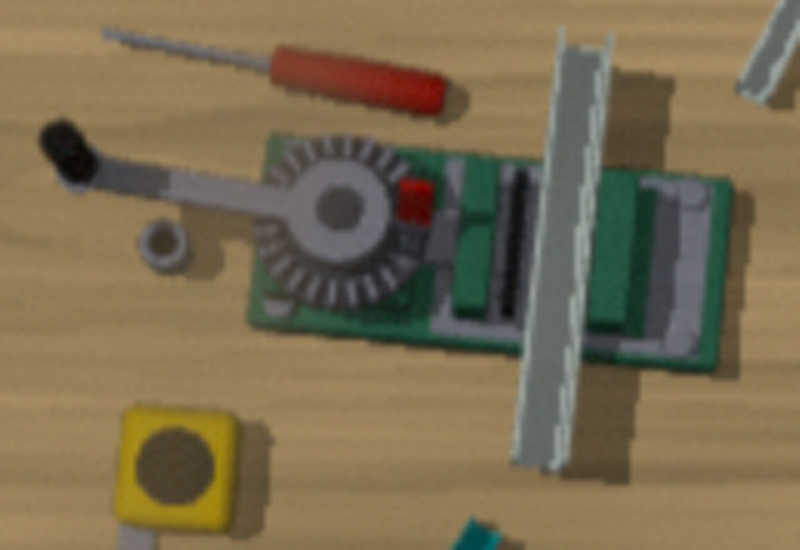

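View pics/scz.png

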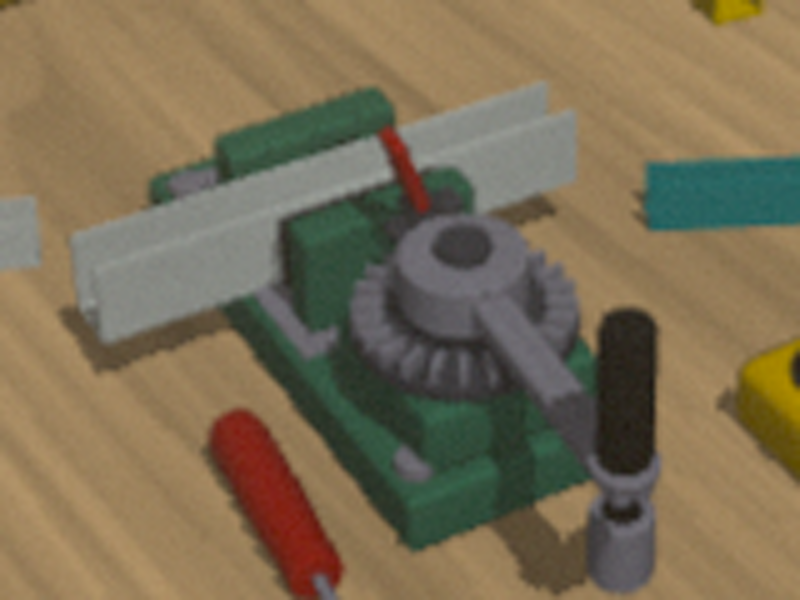

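The top zoom shows the cap at (340,207), the grip top at (62,137) and the red lever at (418,200). The base corners are at (270,135) and (732,178). In the scene zoom the lever tip is at (385,132), the cap at (462,245) and the grip top at (627,322). I'll fit the vice pose to these points.

Run:
```python
from h import *
from scipy.optimize import least_squares
d=pickle.load(open("im0.pkl","rb")); t=d["top"];s=d["scene"]
zt=lambda X,Y:np.array([(X+.5)/5-.5+190,(Y+.5)/5-.5+130])
zs=lambda X,Y:np.array([(X+.5)/5-.5+170,(Y+.5)/5-.5+190])
def hl(th,P): # handle frame -> vice local
    x,y,z=P; return [np.cos(th)*x+np.sin(th)*y,-np.sin(th)*x+np.cos(th)*y,z]
def pts(p):
    o=p[:2];th=p[3];L=p[4]
    q=[(t,[0,0,.11],zt(340,207)),(t,[.055,.05,.03],zt(270,135)),(t,[.055,-.215,.03],zt(732,178)),(t,hl(th,[0,.14,.168]),zt(62,137)),
       (s,[0,0,.11],zs(462,245)),(s,hl(th,[0,.14,.168]),zs(627,320)),(s,[.055,.05,.03],zs(407,505)),
       (t,hl(th,[-.044*np.sin(L),-.041,.098+.044*np.cos(L)]),zt(416,195)),(s,hl(th,[-.044*np.sin(L),-.041,.098+.044*np.cos(L)]),zs(386,133))]
    return q
def f(p): return np.concatenate([proj(c,local(p[:2],p[2],P))[0]-m for c,P,m in pts(p)])
r=least_squares(f,[.59,.044,-.05,0,-.35],x_scale=[.01,.01,.1,.1,.1]); print(np.round(r.x,4)); print(np.round(r.fun.reshape(-1,2),2))
p=r.x
for n,P in dict(grip=hl(p[3],[0,.14,.14]),tip=hl(p[3],[-.044*np.sin(p[4]),-.041,.139]),piv=hl(p[3],[0,-.041,.098])).items(): print(n,np.round(local(p[:2],p[2],P)[0],4))
# profile: top rim corners in top view, z=.07
for X,Y in((560,30),(612,38),(515,462),(568,468)): print(np.round(ray(t,*zt(X,Y),.07),4))
pickle.dump(p,open("fit.pkl","wb"))
```

```text
[ 0.5951  0.0466 -0.0846  0.0726 -0.263 ]
[[-0.45  0.21]
 [-0.63 -0.57]
 [ 0.7  -0.1 ]
 [-0.48  0.39]
 [-0.24 -1.35]
 [-0.4   0.11]
 [ 0.01 -0.49]
 [ 0.18 -1.38]
 [ 1.21  0.13]]
grip [0.617  0.1849 0.14  ]
tip [0.6    0.0043 0.139 ]
piv [0.5887 0.0061 0.098 ]
[ 0.7043 -0.0714  0.07  ]
[ 0.7002 -0.1     0.07  ]
[ 0.4656 -0.0493  0.07  ]
[ 0.4627 -0.0779  0.07  ]
```

```bash
python3 -m pendant '[{"dx":0.03,"dy":-0.0178,"hand":0},{"dx":0.03,"dy":-0.0178},{"dx":0.03,"dy":-0.0178},{"dx":0.03,"dy":-0.0178},{"dx":0.03,"dy":-0.0178},{"dx":0.03,"dy":-0.0178},{"dx":0.03,"dy":-0.0178},{"dx":0.03,"dy":-0.0178},{"dx":0.03,"dy":-0.0178},{"dx":0.03,"dy":-0.0178}]' 20 
python3 -m pendant '[{"dx":0.03,"dy":-0.0178},{"dx":0.03,"dy":-0.0178},{"dx":0.03,"dy":-0.0178},{"dx":0.03,"dy":-0.0178},{"dx":0.03,"dy":-0.0178},{"dx":0.03,"dy":-0.0178},{"dx":0.03,"dy":-0.0178},{"dx":0.03,"dy":-0.0178},{"dx":0.03,"dy":-0.0178},{"dx":0.03,"dy":-0.0178}]'
python3 -m pendant '[{"rz":-6.8},{"rz":-6.8},{"rz":-6.8},{"rz":-6.8},{"rz":-6.8},{"rz":-6.8},{"rz":-6.8},{"rz":-6.8},{"rz":-6.8},{}]'
```

```text
invalid input
invalid input
invalid input
```

```bash
python3 -m pendant '[{"dx":0.03,"dy":-0.0178,"dz":0,"rx":0,"ry":0,"rz":0,"hand":0}]' 20; echo; python3 -m pendant '[{"dx":0.03,"dy":-0.0178,"dz":0,"rx":0,"ry":0,"rz":0}]'; python3 -m pendant --help | head -20
```

```text
clock: 0.18
position: [0.2145, -0.5182, 0.2304]
ee_rot: [0.001, 0.985, 0.17, -0.002]
contact_force: [1.3, -0.3, 0.2]
width: 0.0751
gripper_force: 0.0
invalid input
invalid input: not JSON, or not a number
```

```bash
python3 -m pendant '[{"dx":0.03,"dy":-0.0178,"dz":0,"rx":0,"ry":0,"rz":0,"hand":0},{"dx":0.03,"dy":-0.0178,"dz":0,"rx":0,"ry":0,"rz":0,"hand":0},{"dx":0.03,"dy":-0.0178,"dz":0,"rx":0,"ry":0,"rz":0,"hand":0},{"dx":0.03,"dy":-0.0178,"dz":0,"rx":0,"ry":0,"rz":0,"hand":0},{"dx":0.03,"dy":-0.0178,"dz":0,"rx":0,"ry":0,"rz":0,"hand":0},{"dx":0.03,"dy":-0.0178,"dz":0,"rx":0,"ry":0,"rz":0,"hand":0},{"dx":0.03,"dy":-0.0178,"dz":0,"rx":0,"ry":0,"rz":0,"hand":0},{"dx":0.03,"dy":-0.0178,"dz":0,"rx":0,"ry":0,"rz":0,"hand":0},{"dx":0.03,"dy":-0.0178,"dz":0,"rx":0,"ry":0,"rz":0,"hand":0},{"dx":0.03,"dy":-0.0178,"dz":0,"rx":0,"ry":0,"rz":0,"hand":0}]'
python3 -m pendant '[{"dx":0.03,"dy":-0.0178,"dz":0,"rx":0,"ry":0,"rz":-6.8,"hand":0},{"dx":0,"dy":0,"dz":0,"rx":0,"ry":0,"rz":-6.8,"hand":0},{"dx":0,"dy":0,"dz":0,"rx":0,"ry":0,"rz":-6.8,"hand":0},{"dx":0,"dy":0,"dz":0,"rx":0,"ry":0,"rz":-6.8,"hand":0},{"dx":0,"dy":0,"dz":0,"rx":0,"ry":0,"rz":-6.8,"hand":0},{"dx":0,"dy":0,"dz":0,"rx":0,"ry":0,"rz":-6.8,"hand":0},{"dx":0,"dy":0,"dz":0,"rx":0,"ry":0,"rz":-6.8,"hand":0},{"dx":0,"dy":0,"dz":0,"rx":0,"ry":0,"rz":-6.8,"hand":0},{"dx":0,"dy":0,"dz":0,"rx":0,"ry":0,"rz":-6.8,"hand":0},{"dx":0,"dy":0,"dz":0,"rx":0,"ry":0,"rz":0,"hand":0}]'
```

```text
clock: 1.02
position: [0.4396, -0.2432, 0.231]
ee_rot: [-0.0, 0.985, 0.172, -0.0]
contact_force: [0.9, 0.1, 0.2]
width: 0.0003
gripper_force: 0.0
clock: 1.85
position: [0.4609, -0.2178, 0.2309]
ee_rot: [-0.0, 0.76, 0.65, -0.0]
contact_force: [-0.4, -0.1, -0.9]
width: -0.0
gripper_force: 0.0
```

```bash
python3 -m pendant '[{"dx":0.0301,"dy":0.0179,"dz":0,"rx":0,"ry":0,"rz":0,"hand":0},{"dx":0.0301,"dy":0.0179,"dz":0,"rx":0,"ry":0,"rz":0,"hand":0},{"dx":0.0301,"dy":0.0179,"dz":0,"rx":0,"ry":0,"rz":0,"hand":0},{"dx":0.0301,"dy":0.0179,"dz":0,"rx":0,"ry":0,"rz":0,"hand":0},{"dx":0.0301,"dy":0.0179,"dz":0,"rx":0,"ry":0,"rz":0,"hand":0},{"dx":0.0301,"dy":0.0179,"dz":0,"rx":0,"ry":0,"rz":0,"hand":0},{"dx":0.0301,"dy":0.0179,"dz":0,"rx":0,"ry":0,"rz":0,"hand":0},{"dx":0.0301,"dy":0.0179,"dz":0,"rx":0,"ry":0,"rz":0,"hand":0},{"dx":0,"dy":0,"dz":0.035,"rx":0,"ry":0,"rz":0,"hand":0},{"dx":0,"dy":0,"dz":0.035,"rx":0,"ry":0,"rz":0,"hand":0},{"dx":0,"dy":0,"dz":0.036,"rx":0,"ry":0,"rz":0,"hand":0},{"dx":0,"dy":0,"dz":0,"rx":0,"ry":0,"rz":0,"hand":0}]'
python3 - <<'E'
from h import *
from rig import manip
s=manip.get_image("scene"); t=manip.get_image("top")
b=cv2.resize(s["frame"][170:290,190:310],None,fx=4,fy=4,interpolation=cv2.INTER_CUBIC)
a=cv2.resize(t["frame"][120:240,190:270],None,fx=4,fy=4,interpolation=cv2.INTER_CUBIC)
cv2.imwrite("pics/push0.png",np.hstack([b,a])[...,::-1])
print(manip.get_state()["contact_force"])
E
```

```text
clock: 2.85
position: [0.6346, -0.0016, 0.1174]
ee_rot: [-0.006, 0.761, 0.649, -0.005]
contact_force: [-1.5, 0.2, -1.6]
width: 0.0001
gripper_force: 0.0
[ 0.88838282 -0.30714245 -0.18857212]
```

View pics/push0.png

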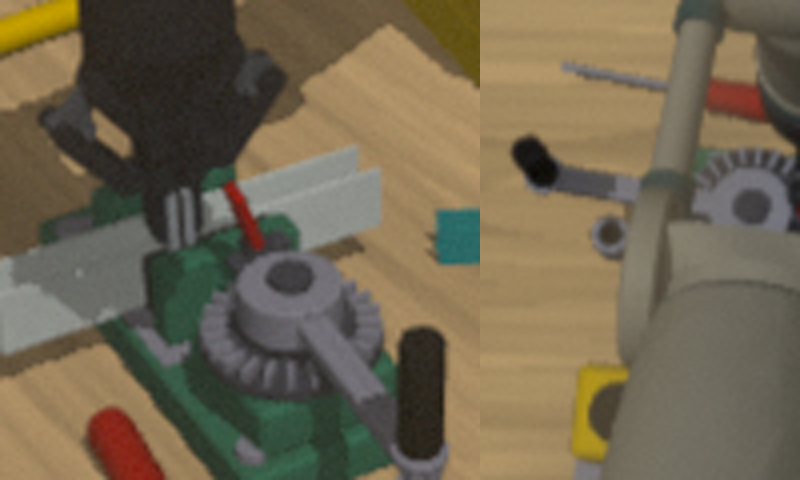

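The picture shows the closed fingers at (178,215) beside the lever, whose tip is at (230,185). They are on the correct side and above the jaw. Pushing now in small steps.

```bash
python3 -m pendant '[{"dx":0,"dy":-0.005,"dz":0,"rx":0,"ry":0,"rz":0,"hand":0},{"dx":0,"dy":-0.005,"dz":0,"rx":0,"ry":0,"rz":0,"hand":0},{"dx":0,"dy":0,"dz":0,"rx":0,"ry":0,"rz":0,"hand":0}]'
python3 -m pendant '[{"dx":0,"dy":-0.003,"dz":0,"rx":0,"ry":0,"rz":0,"hand":0},{"dx":0,"dy":-0.003,"dz":0,"rx":0,"ry":0,"rz":0,"hand":0}]'
python3 -m pendant '[{"dx":0,"dy":-0.003,"dz":0,"rx":0,"ry":0,"rz":0,"hand":0},{"dx":0,"dy":-0.003,"dz":0,"rx":0,"ry":0,"rz":0,"hand":0}]'
```

```text
clock: 3.2
position: [0.6304, -0.0011, 0.1278]
ee_rot: [0.001, 0.761, 0.649, 0.001]
contact_force: [-1.2, 0.4, 0.4]
width: -0.0001
gripper_force: 0.0
clock: 3.37
position: [0.6248, -0.0002, 0.1267]
ee_rot: [0.001, 0.76, 0.649, 0.001]
contact_force: [0.2, 0.2, -0.6]
width: -0.0002
gripper_force: 0.0
clock: 3.53
position: [0.6186, 0.0008, 0.1258]
ee_rot: [0.001, 0.76, 0.649, 0.0]
contact_force: [2.6, -0.0, 1.5]
width: -0.0001
gripper_force: 1.6
```

```bash
python3 -m pendant '[{"dx":0,"dy":-0.003,"dz":0,"rx":0,"ry":0,"rz":0,"hand":0},{"dx":0,"dy":-0.003,"dz":0,"rx":0,"ry":0,"rz":0,"hand":0}]'
python3 -m pendant '[{"dx":0,"dy":-0.002,"dz":0,"rx":0,"ry":0,"rz":0,"hand":0},{"dx":0,"dy":-0.002,"dz":0,"rx":0,"ry":0,"rz":0,"hand":0}]'
```

```text
clock: 3.7
position: [0.615, 0.0014, 0.1267]
ee_rot: [0.003, 0.76, 0.65, 0.002]
contact_force: [4.7, -1.6, 4.6]
width: 0.0001
gripper_force: 2.4
clock: 3.87
position: [0.6101, 0.0021, 0.1263]
ee_rot: [0.002, 0.76, 0.649, 0.001]
contact_force: [4.3, -1.0, 3.2]
width: -0.0
gripper_force: 2.3
```

```bash
python3 -m pendant '[{"dx":0,"dy":-0.002,"dz":0,"rx":0,"ry":0,"rz":0,"hand":0},{"dx":0,"dy":-0.002,"dz":0,"rx":0,"ry":0,"rz":0,"hand":0}]'
python3 -m pendant '[{"dx":0,"dy":0,"dz":0,"rx":0,"ry":0,"rz":0,"hand":0}]'
```

```text
clock: 4.03
position: [0.6045, 0.0031, 0.1253]
ee_rot: [-0.0, 0.76, 0.649, -0.0]
contact_force: [2.3, -0.0, 2.2]
width: 0.0003
gripper_force: 1.3
clock: 4.12
position: [0.6033, 0.0034, 0.1248]
ee_rot: [-0.001, 0.76, 0.65, -0.001]
contact_force: [1.9, -0.8, 2.8]
width: 0.0001
gripper_force: 1.2
```

```bash
python3 -m pendant '[{"dx":0,"dy":-0.002,"dz":0,"rx":0,"ry":0,"rz":0,"hand":0},{"dx":0,"dy":0,"dz":0,"rx":0,"ry":0,"rz":0,"hand":0}]'
python3 -m pendant '[{"dx":0,"dy":-0.002,"dz":0,"rx":0,"ry":0,"rz":0,"hand":0},{"dx":0,"dy":0,"dz":0,"rx":0,"ry":0,"rz":0,"hand":0}]'
python3 -m pendant '[{"dx":0,"dy":-0.001,"dz":0,"rx":0,"ry":0,"rz":0,"hand":0},{"dx":0,"dy":0,"dz":0,"rx":0,"ry":0,"rz":0,"hand":0}]'
```

```text
clock: 4.28
position: [0.6016, 0.0037, 0.1248]
ee_rot: [-0.001, 0.76, 0.65, -0.001]
contact_force: [1.4, -0.1, 1.9]
width: -0.0001
gripper_force: 0.9
clock: 4.45
position: [0.5998, 0.004, 0.1248]
ee_rot: [-0.001, 0.76, 0.65, -0.001]
contact_force: [2.5, -0.1, 0.7]
width: -0.0002
gripper_force: 1.0
clock: 4.62
position: [0.5992, 0.0041, 0.1249]
ee_rot: [-0.001, 0.76, 0.65, -0.0]
contact_force: [2.1, 0.2, 0.0]
width: 0.0003
gripper_force: 0.9
```

```bash
python3 -m pendant '[{"dx":0,"dy":-0.001,"dz":0,"rx":0,"ry":0,"rz":0,"hand":0},{"dx":0,"dy":0,"dz":0,"rx":0,"ry":0,"rz":0,"hand":0}]'
python3 - <<'E'
from h import *
from rig import manip
s=manip.get_image("scene"); t=manip.get_image("top")
b=cv2.resize(s["frame"][190:290,200:300],None,fx=6,fy=6,interpolation=cv2.INTER_CUBIC)
cv2.imwrite("pics/push1.png",b[...,::-1])
E
```

```text
clock: 4.78
position: [0.5984, 0.0043, 0.1249]
ee_rot: [-0.0, 0.76, 0.65, -0.0]
contact_force: [2.5, 0.7, -1.9]
width: -0.0001
gripper_force: 0.9
```

View pics/push1.png

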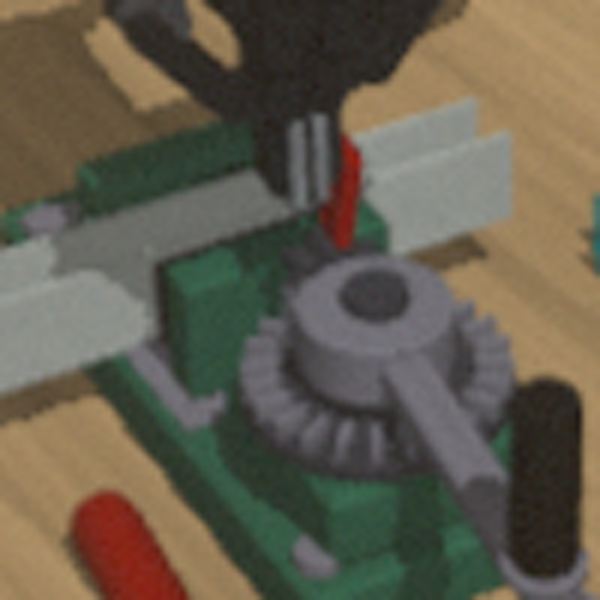

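The finger at (310,165) is on the lever, which is now about upright from (342,245) to (350,140), and the handle has crept slightly. I'll raise the contact nearer the tip and continue.

```bash
python3 -m pendant '[{"dx":0,"dy":0,"dz":-0.007,"rx":0,"ry":0,"rz":0,"hand":0},{"dx":0,"dy":-0.002,"dz":0,"rx":0,"ry":0,"rz":0,"hand":0},{"dx":0,"dy":-0.002,"dz":0,"rx":0,"ry":0,"rz":0,"hand":0}]'
python3 -m pendant '[{"dx":0,"dy":-0.002,"dz":0,"rx":0,"ry":0,"rz":0,"hand":0},{"dx":0,"dy":0,"dz":0,"rx":0,"ry":0,"rz":0,"hand":0}]'
python3 - <<'E'
from h import *
from rig import manip
s=manip.get_image("scene")["frame"].astype(int)
m=(s[...,0]>110)&(s[...,1]<60)&(s[...,2]<70); m[:200]=0;m[260:]=0;m[:,:230]=0;m[:,290:]=0
for v in range(200,240):
    u=np.flatnonzero(m[v]); 
    if len(u): print(v,u.min(),u.max(),end="; ")
E
```

```text
clock: 5.13
position: [0.595, 0.0044, 0.1329]
ee_rot: [0.001, 0.76, 0.65, 0.0]
contact_force: [3.2, -1.8, 0.2]
width: -0.0003
gripper_force: 1.4
clock: 5.3
position: [0.5933, 0.0048, 0.1328]
ee_rot: [0.001, 0.76, 0.65, 0.001]
contact_force: [2.9, 0.1, 0.6]
width: 0.0001
gripper_force: 1.5
214 259 259; 215 259 260; 216 259 260; 217 259 260; 218 259 260; 219 259 260; 220 258 260; 221 258 259; 222 258 259; 223 258 259; 224 257 259; 225 257 258; 226 257 258; 227 257 258; 228 257 258; 229 257 258; 230 256 258;
```

Run:
```python
from h import *
d=pickle.load(open("im0.pkl","rb"));s=d["scene"];p=pickle.load(open("fit.pkl","rb"))
def hl(th,P):
    x,y,z=P; return [np.cos(th)*x+np.sin(th)*y,-np.sin(th)*x+np.cos(th)*y,z]
for th in(.07,.13,.2):
  for L in(-.35,0,.15,.25,.35):
    P=[hl(th,[-h*np.sin(L),-.041,.098+h*np.cos(L)]) for h in(.044,.01)]
    q=proj(s,local(p[:2],p[2],P)); print(th,L,np.round(q,1).tolist(),"slope",np.round((q[0,0]-q[1,0])/(q[1,1]-q[0,1]),2))
  print("grip top",np.round(proj(s,local(p[:2],p[2],hl(th,[0,.14,.168]))),1))
```

```text
0.07 -0.35 [[246.4, 217.3], [252.0, 228.2]] slope -0.51
0.07 0 [[253.0, 214.3], [253.4, 227.5]] slope -0.03
0.07 0.15 [[255.9, 213.7], [254.1, 227.4]] slope 0.13
0.07 0.25 [[257.7, 213.5], [254.5, 227.3]] slope 0.23
0.07 0.35 [[259.6, 213.5], [254.9, 227.3]] slope 0.34
grip top [[294.8 253.6]]
0.13 -0.35 [[247.3, 216.8], [253.0, 227.9]] slope -0.51
0.13 0 [[254.1, 214.0], [254.5, 227.2]] slope -0.03
0.13 0.15 [[257.0, 213.5], [255.2, 227.1]] slope 0.14
0.13 0.25 [[259.0, 213.4], [255.6, 227.1]] slope 0.24
0.13 0.35 [[260.8, 213.4], [256.0, 227.1]] slope 0.35
grip top [[290.6 254.9]]
0.2 -0.35 [[248.5, 216.2], [254.3, 227.5]] slope -0.51
0.2 0 [[255.4, 213.7], [255.8, 226.9]] slope -0.03
0.2 0.15 [[258.4, 213.3], [256.5, 226.8]] slope 0.14
0.2 0.25 [[260.4, 213.3], [256.9, 226.8]] slope 0.26
0.2 0.35 [[262.3, 213.4], [257.3, 226.9]] slope 0.37
grip top [[285.5 256.2]]
```

```bash
python3 -m pendant '[{"dx":0,"dy":-0.002,"dz":0,"rx":0,"ry":0,"rz":0,"hand":0},{"dx":0,"dy":-0.001,"dz":0,"rx":0,"ry":0,"rz":0,"hand":0}]'
python3 -m pendant '[{"dx":0,"dy":-0.001,"dz":0,"rx":0,"ry":0,"rz":0,"hand":0},{"dx":0,"dy":-0.001,"dz":0,"rx":0,"ry":0,"rz":0,"hand":0}]'
python3 -m pendant '[{"dx":0,"dy":-0.001,"dz":0,"rx":0,"ry":0,"rz":0,"hand":0},{"dx":0,"dy":0,"dz":0,"rx":0,"ry":0,"rz":0,"hand":0}]'
cat > lev.py <<'E'
from h import *
from rig import manip
f=manip.get_image("scene")["frame"];s=f.astype(int)
m=(s[...,0]>90)&(s[...,1]<.5*s[...,0])&(s[...,2]<.5*s[...,0]); m[:205]=0;m[245:]=0;m[:,:235]=0;m[:,290:]=0
print([(v,int(u.min()),int(u.max())) for v in range(205,245) if len(u:=np.flatnonzero(m[v]))])
E
python3 lev.py
```

```text
clock: 5.52
position: [0.5902, 0.0056, 0.1325]
ee_rot: [0.0, 0.76, 0.649, 0.001]
contact_force: [4.4, 1.1, 0.3]
width: -0.0002
gripper_force: 1.7
clock: 5.68
position: [0.5881, 0.006, 0.1322]
ee_rot: [0.0, 0.76, 0.649, 0.0]
contact_force: [3.7, 1.3, -0.4]
width: 0.0003
gripper_force: 1.7
clock: 5.85
position: [0.5867, 0.0061, 0.1321]
ee_rot: [-0.0, 0.76, 0.65, -0.0]
contact_force: [3.0, 1.3, 0.3]
width: 0.0004
gripper_force: 1.5
[(214, 262, 262), (215, 261, 263), (216, 261, 263), (217, 261, 263), (218, 261, 263), (219, 260, 263), (220, 259, 262), (221, 259, 262), (222, 258, 261), (223, 258, 261), (224, 257, 261), (225, 256, 260), (226, 256, 260), (227, 257, 260), (228, 257, 259), (229, 257, 259), (230, 257, 259)]
```

```bash
python3 -m pendant '[{"dx":0,"dy":-0.001,"dz":0,"rx":0,"ry":0,"rz":0,"hand":0},{"dx":0,"dy":-0.001,"dz":0,"rx":0,"ry":0,"rz":0,"hand":0}]'
python3 -m pendant '[{"dx":0,"dy":-0.001,"dz":0,"rx":0,"ry":0,"rz":0,"hand":0},{"dx":0,"dy":0,"dz":0,"rx":0,"ry":0,"rz":0,"hand":0}]'
python3 -m pendant '[{"dx":0,"dy":-0.001,"dz":0,"rx":0,"ry":0,"rz":0,"hand":0},{"dx":0,"dy":0,"dz":0,"rx":0,"ry":0,"rz":0,"hand":0}]'
python3 lev.py
```

```text
clock: 6.07
position: [0.5853, 0.0061, 0.1323]
ee_rot: [0.0, 0.76, 0.65, 0.0]
contact_force: [5.4, 0.2, -1.1]
width: -0.0003
gripper_force: 2.3
clock: 6.23
position: [0.5849, 0.006, 0.1325]
ee_rot: [0.001, 0.76, 0.65, 0.001]
contact_force: [5.2, -0.0, -0.7]
width: 0.0003
gripper_force: 2.3
clock: 6.4
position: [0.5844, 0.0061, 0.1327]
ee_rot: [0.001, 0.76, 0.65, 0.001]
contact_force: [5.9, -0.5, -1.1]
width: 0.0003
gripper_force: 2.6
[(214, 263, 263), (215, 262, 263), (216, 262, 264), (217, 262, 264), (218, 261, 264), (219, 261, 263), (220, 260, 263), (221, 259, 262), (222, 258, 262), (223, 257, 262), (224, 257, 261), (225, 257, 261), (226, 257, 261), (227, 257, 260), (228, 257, 260), (229, 257, 259), (230, 258, 259)]
```

The force now rises with almost no travel, and the slope reads about 0.35, so the lever is at its stop. I'll back off, rise and measure the handle.

```bash
python3 -m pendant '[{"dx":0,"dy":0.01,"dz":0,"rx":0,"ry":0,"rz":0,"hand":0},{"dx":0,"dy":0.015,"dz":-0.01,"rx":0,"ry":0,"rz":0,"hand":0},{"dx":0,"dy":0.02,"dz":-0.035,"rx":0,"ry":0,"rz":0,"hand":0.06},{"dx":0,"dy":0,"dz":-0.04,"rx":0,"ry":0,"rz":0,"hand":0.06},{"dx":0,"dy":0,"dz":0,"rx":0,"ry":0,"rz":0,"hand":0.06},{"dx":0,"dy":0,"dz":0,"rx":0,"ry":0,"rz":0,"hand":0.06}]'
python3 lev.py
python3 - <<'E'
from h import *
from rig import manip
s=manip.get_image("scene"); t=manip.get_image("top")
pickle.dump((s,t),open("im1.pkl","wb"))
p=pickle.load(open("fit.pkl","rb"))
def hl(th,P):
    x,y,z=P; return [np.cos(th)*x+np.sin(th)*y,-np.sin(th)*x+np.cos(th)*y,z]
# dark-pixel column/row centroid per grip in scene
m=(s["frame"].astype(int).sum(2)<110); m[:235]=0; m[305:]=0; m[:,:265]=0; m[:,312:]=0
n,lab,st,c=cv2.connectedComponentsWithStats(m.astype(np.uint8)); i=1+st[1:,4].argmax(); print(st[i],c[i])
for th in np.arange(.1,.31,.05):
    P=[hl(th,[0,.14,z]) for z in(.168,.1355,.103)]; print(round(th,2),np.round(proj(s,local(p[:2],p[2],P)),1).tolist(),np.round(local(p[:2],p[2],hl(th,[0,.14,.14]))[0],4))
b=cv2.resize(s["frame"][190:310,170:330],None,fx=4,fy=4); a=cv2.resize(t["frame"][140:200,190:270],None,fx=3,fy=3)
b[:180,400:640]=a; cv2.imwrite("pics/aft.png",b[...,::-1])
E
```

```text
clock: 6.95
position: [0.6277, -0.0009, 0.2194]
ee_rot: [0.001, 0.76, 0.65, 0.0]
contact_force: [-0.9, 0.7, -0.7]
width: 0.0483
gripper_force: 0.0
[(213, 261, 262), (214, 261, 263), (215, 260, 263), (216, 260, 264), (217, 260, 264), (218, 259, 264), (219, 259, 263), (220, 259, 263), (221, 258, 262), (222, 258, 262), (223, 257, 262), (224, 257, 261), (225, 257, 261), (226, 257, 261), (227, 257, 260), (228, 257, 260), (229, 257, 259), (230, 258, 259)]
[281 272  11  15  82] [284.92682927 279.31707317]
0.1 [[292.7, 254.3], [292.4, 268.2], [292.2, 281.6]] [0.6208 0.1842 0.14  ]
0.15 [[289.1, 255.3], [289.0, 269.2], [288.8, 282.6]] [0.6277 0.1828 0.14  ]
0.2 [[285.5, 256.2], [285.4, 270.1], [285.3, 283.5]] [0.6344 0.181  0.14  ]
0.25 [[281.8, 257.0], [281.7, 270.9], [281.7, 284.3]] [0.6411 0.1788 0.14  ]
0.3 [[278.0, 257.7], [278.0, 271.6], [278.0, 285.0]] [0.6476 0.1764 0.14  ]
```

View pics/aft.png

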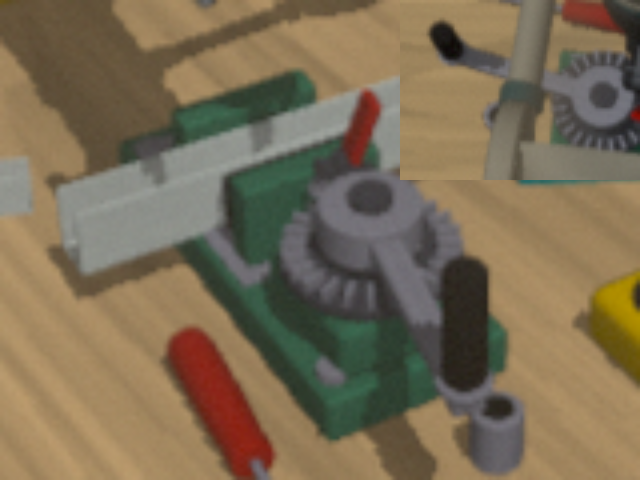

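The lever tip at (369,95) now leans right from its pin at (355,165), which is the tighten side. The grip at (465,325) gives a handle angle of about 0.19. The socket still stands at (497,430). Going to grasp the grip.

```bash
python3 -m pendant '[{"dx":0.0362,"dy":-0.0046,"dz":0,"rx":0,"ry":0,"rz":0,"hand":0.06},{"dx":0.0362,"dy":-0.0046,"dz":0,"rx":0,"ry":0,"rz":0,"hand":0.06},{"dx":0.0362,"dy":-0.0046,"dz":0,"rx":0,"ry":0,"rz":0,"hand":0.06},{"dx":0.0362,"dy":-0.0046,"dz":0,"rx":0,"ry":0,"rz":0,"hand":0.06},{"dx":0.0362,"dy":-0.0046,"dz":0,"rx":0,"ry":0,"rz":0,"hand":0.06},{"dx":0,"dy":0,"dz":0,"rx":0,"ry":0,"rz":6.8,"hand":0.06},{"dx":0,"dy":0,"dz":0.01,"rx":0,"ry":0,"rz":0,"hand":0.06},{"dx":0,"dy":0,"dz":0,"rx":0,"ry":0,"rz":0,"hand":0.06},{"dx":0,"dy":0,"dz":0,"rx":0,"ry":0,"rz":0,"hand":0.06}]'
python3 - <<'E'
from h import *
from rig import manip
s=manip.get_image("scene")
cv2.imwrite("pics/grip0.png",cv2.resize(s["frame"][180:310,220:350],None,fx=4,fy=4)[...,::-1])
print(proj(s,[manip.get_state()["position"]]))
E
```

```text
clock: 7.85
position: [0.6315, 0.1806, 0.205]
ee_rot: [-0.001, 0.797, 0.604, -0.002]
contact_force: [-0.6, 0.4, 0.7]
width: 0.0597
gripper_force: 0.0
[[286.50663144 238.69387535]]
```

View pics/grip0.png

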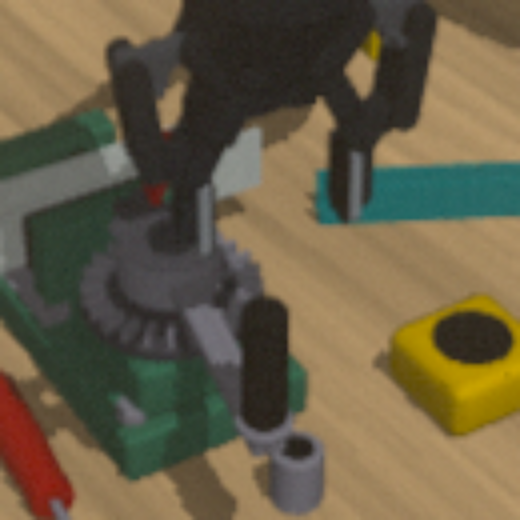

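The open fingers, at (200,220) and (350,190), straddle the grip, whose top is at (265,305). Lowering and closing lightly.

```bash
python3 -m pendant '[{"dx":0,"dy":0,"dz":0.022,"rx":0,"ry":0,"rz":0,"hand":0.06},{"dx":0,"dy":0,"dz":0.022,"rx":0,"ry":0,"rz":0,"hand":0.06},{"dx":0,"dy":0,"dz":0.022,"rx":0,"ry":0,"rz":0,"hand":0.06},{"dx":0,"dy":0,"dz":0.02,"rx":0,"ry":0,"rz":0,"hand":0.06},{"dx":0,"dy":0,"dz":0,"rx":0,"ry":0,"rz":0,"hand":0.06}]' && python3 -m pendant '[{"dx":0,"dy":0,"dz":0,"rx":0,"ry":0,"rz":0,"hand":0.03},{"dx":0,"dy":0,"dz":0,"rx":0,"ry":0,"rz":0,"hand":0.03},{"dx":0,"dy":0,"dz":0,"rx":0,"ry":0,"rz":0,"hand":0.012},{"dx":0,"dy":0,"dz":0,"rx":0,"ry":0,"rz":0,"hand":0.012},{"dx":0,"dy":0,"dz":0,"rx":0,"ry":0,"rz":0,"hand":0.012},{"dx":0,"dy":0,"dz":0,"rx":0,"ry":0,"rz":0,"hand":0.012}]' 20
```

```text
clock: 8.32
position: [0.63, 0.1798, 0.1168]
ee_rot: [-0.002, 0.798, 0.603, -0.004]
contact_force: [-1.2, -0.3, -1.1]
width: 0.06
gripper_force: 0.0
clock: 8.82
position: [0.6346, 0.1816, 0.1233]
ee_rot: [0.001, 0.797, 0.603, 0.002]
contact_force: [1.4, -1.3, 5.4]
width: 0.0213
gripper_force: 22.1
```

```bash
cat > st.py <<'E'
from h import *
from rig import manip
s=manip.get_state();p=pickle.load(open("fit.pkl","rb"))
d=np.array(s["position"])[:2]-p[:2]; a=np.arctan2(d[0],d[1]); q=s["ee_rot"]
psi=2*np.arctan2(q[2],q[1]); F=np.array(s["contact_force"])
tg=np.array([np.cos(a),-np.sin(a)]); rd=np.array([np.sin(a),np.cos(a)])
print("t %.2f r %.4f th %.3f toolyawerr %.3f Ftan %.1f Frad %.1f Fz %.1f z %.4f"%(s["clock"],np.hypot(*d),a+p[2],psi-(np.pi/2-a),F[:2]@tg,F[:2]@rd,F[2],s["position"][2]))
E
python3 st.py
python3 -m pendant '[{"dx":-0.0002,"dy":-0.0081,"dz":0,"rx":0,"ry":0,"rz":-3.3,"hand":0.012},{"dx":-0.0002,"dy":-0.0081,"dz":0,"rx":0,"ry":0,"rz":-3.3,"hand":0.012},{"dx":-0.0002,"dy":-0.0081,"dz":0,"rx":0,"ry":0,"rz":-3.3,"hand":0.012},{"dx":-0.0002,"dy":-0.0081,"dz":0,"rx":0,"ry":0,"rz":-3.3,"hand":0.012}]' >/dev/null; python3 st.py
```

```text
t 8.82 r 0.1406 th 0.200 toolyawerr 0.009 Ftan 1.7 Frad -0.9 Fz 5.4 z 0.1233
t 9.15 r 0.1403 th -0.031 toolyawerr 0.011 Ftan 1.9 Frad -3.4 Fz 6.5 z 0.1233
```

```bash
python3 -m pendant '[{"dx":-0.0002,"dy":-0.0081,"dz":0,"rx":0,"ry":0,"rz":-3.3,"hand":0.012},{"dx":-0.0002,"dy":-0.0081,"dz":0,"rx":0,"ry":0,"rz":-3.3,"hand":0.012},{"dx":-0.0002,"dy":-0.0081,"dz":0,"rx":0,"ry":0,"rz":-3.3,"hand":0.012},{"dx":-0.0002,"dy":-0.0081,"dz":0,"rx":0,"ry":0,"rz":-3.3,"hand":0.012}]' >/dev/null; python3 st.py
python3 -m pendant '[{"dx":-0.0002,"dy":-0.0081,"dz":0,"rx":0,"ry":0,"rz":-3.3,"hand":0.012},{"dx":-0.0002,"dy":-0.0081,"dz":0,"rx":0,"ry":0,"rz":-3.3,"hand":0.012},{"dx":-0.0002,"dy":-0.0081,"dz":0,"rx":0,"ry":0,"rz":-3.3,"hand":0.012},{"dx":-0.0002,"dy":-0.0081,"dz":0,"rx":0,"ry":0,"rz":-3.3,"hand":0.012},{"dx":0,"dy":0,"dz":0,"rx":0,"ry":0,"rz":0,"hand":0.012}]' >/dev/null; python3 st.py; python3 lev.py
python3 - <<'E'
from h import *
from rig import manip
s=manip.get_image("scene")
cv2.imwrite("pics/back.png",cv2.resize(s["frame"][180:310,180:330],None,fx=4,fy=4)[...,::-1])
E
```

```text
t 9.48 r 0.1399 th -0.261 toolyawerr 0.013 Ftan 2.1 Frad -3.7 Fz 6.8 z 0.1233
t 9.90 r 0.1395 th -0.500 toolyawerr 0.003 Ftan -0.2 Frad -4.4 Fz 5.5 z 0.1233
[(216, 246, 246), (217, 245, 248), (218, 245, 251), (219, 245, 251), (220, 245, 251), (221, 245, 251), (222, 244, 251), (223, 244, 251), (224, 244, 251), (225, 244, 250), (226, 244, 250), (227, 244, 250), (228, 243, 250), (229, 243, 250), (230, 243, 250), (231, 243, 249), (232, 243, 249), (233, 245, 249), (234, 248, 249)]
```

View pics/back.png

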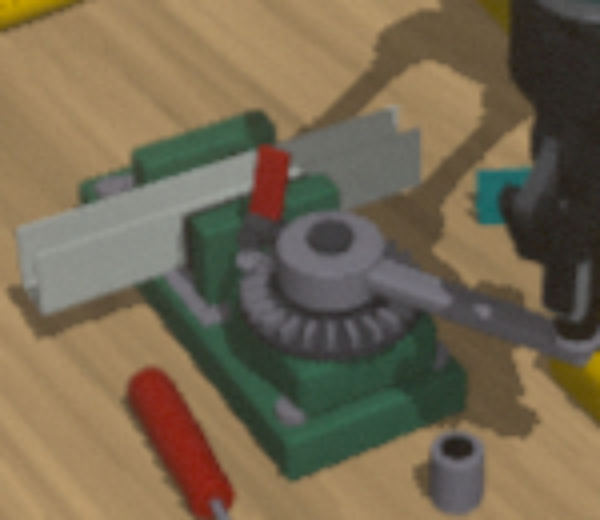

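The handle is at -0.50 with the arm at (480,310). It ran free at about 2 N, the lever still leans to tighten and the jaw has not moved. Now the working stroke.

```bash
python3 -m pendant '[{"dx":-0.0002,"dy":0.0073,"dz":0,"rx":0,"ry":0,"rz":3,"hand":0.012},{"dx":-0.0002,"dy":0.0073,"dz":0,"rx":0,"ry":0,"rz":3,"hand":0.012},{"dx":-0.0002,"dy":0.0073,"dz":0,"rx":0,"ry":0,"rz":3,"hand":0.012},{"dx":-0.0002,"dy":0.0073,"dz":0,"rx":0,"ry":0,"rz":3,"hand":0.012},{"dx":-0.0002,"dy":0.0073,"dz":0,"rx":0,"ry":0,"rz":3,"hand":0.012},{"dx":-0.0002,"dy":0.0073,"dz":0,"rx":0,"ry":0,"rz":3,"hand":0.012}]' >/dev/null; python3 st.py
python3 -m pendant '[{"dx":-0.0002,"dy":0.0073,"dz":0,"rx":0,"ry":0,"rz":3,"hand":0.012},{"dx":-0.0002,"dy":0.0073,"dz":0,"rx":0,"ry":0,"rz":3,"hand":0.012},{"dx":-0.0002,"dy":0.0073,"dz":0,"rx":0,"ry":0,"rz":3,"hand":0.012},{"dx":-0.0002,"dy":0.0073,"dz":0,"rx":0,"ry":0,"rz":3,"hand":0.012},{"dx":-0.0002,"dy":0.0073,"dz":0,"rx":0,"ry":0,"rz":3,"hand":0.012},{"dx":-0.0002,"dy":0.0073,"dz":0,"rx":0,"ry":0,"rz":3,"hand":0.012}]' >/dev/null; python3 st.py
```

```text
t 10.50 r 0.1402 th -0.194 toolyawerr -0.009 Ftan -3.7 Frad -3.1 Fz 8.9 z 0.1233
t 11.00 r 0.1405 th 0.112 toolyawerr -0.017 Ftan -4.8 Frad -1.7 Fz 9.3 z 0.1232
```

```bash
python3 -m pendant '[{"dx":-0.0002,"dy":0.0073,"dz":0,"rx":0,"ry":0,"rz":3,"hand":0.012},{"dx":-0.0002,"dy":0.0073,"dz":0,"rx":0,"ry":0,"rz":3,"hand":0.012},{"dx":-0.0002,"dy":0.0073,"dz":0,"rx":0,"ry":0,"rz":3,"hand":0.012},{"dx":-0.0002,"dy":0.0073,"dz":0,"rx":0,"ry":0,"rz":3,"hand":0.012}]' >/dev/null; python3 st.py
python3 -m pendant '[{"dx":-0.0002,"dy":0.0073,"dz":0,"rx":0,"ry":0,"rz":3,"hand":0.012},{"dx":-0.0002,"dy":0.0073,"dz":0,"rx":0,"ry":0,"rz":3,"hand":0.012},{"dx":-0.0002,"dy":0.0073,"dz":0,"rx":0,"ry":0,"rz":3,"hand":0.012},{"dx":0,"dy":0,"dz":0,"rx":0,"ry":0,"rz":0,"hand":0.012}]' >/dev/null; python3 st.py
python3 - <<'E'
from h import *
from rig import manip
s=manip.get_image("scene"); t=manip.get_image("top")
cv2.imwrite("pics/s1.png",np.hstack([cv2.resize(s["frame"][190:290,200:300],None,fx=4,fy=4),cv2.resize(t["frame"][130:230,240:340],None,fx=4,fy=4)])[...,::-1])
E
```

```text
t 11.33 r 0.1408 th 0.319 toolyawerr -0.020 Ftan -3.7 Frad -0.7 Fz 10.2 z 0.1233
t 11.67 r 0.1409 th 0.486 toolyawerr -0.011 Ftan -1.7 Frad 0.2 Fz 7.6 z 0.1233
```

View pics/s1.png

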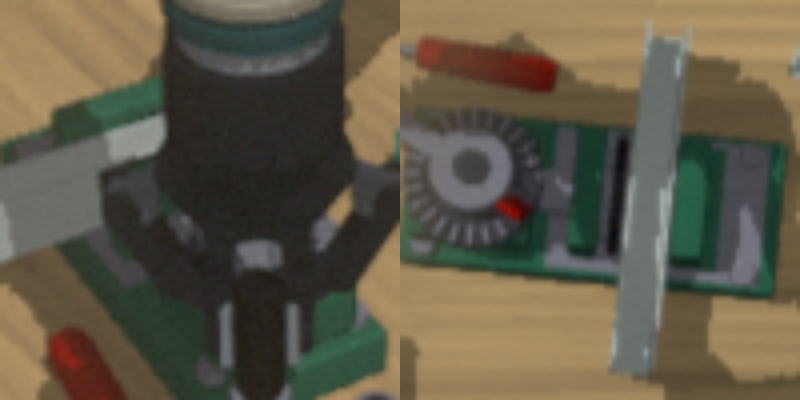

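The top half shows the moving jaw at (585,190) with the hub at (470,165). The jaw has closed about 4.5 mm and the lever at (515,208) is still on tighten. Next is the return stroke. I'll add the wrist moment to the readout.

```bash
cat >> st.py <<'E'
M=np.array(s["moment"]); print("   Mz %.3f  felt(cw+) %.1f"%(M[2],-(F[:2]@tg)+M[2]/.14))
E
python3 st.py
python3 -m pendant '[{"dx":-0.0002,"dy":-0.0081,"dz":0,"rx":0,"ry":0,"rz":-3.3,"hand":0.012},{"dx":-0.0002,"dy":-0.0081,"dz":0,"rx":0,"ry":0,"rz":-3.3,"hand":0.012},{"dx":-0.0002,"dy":-0.0081,"dz":0,"rx":0,"ry":0,"rz":-3.3,"hand":0.012},{"dx":-0.0002,"dy":-0.0081,"dz":0,"rx":0,"ry":0,"rz":-3.3,"hand":0.012},{"dx":-0.0002,"dy":-0.0081,"dz":0,"rx":0,"ry":0,"rz":-3.3,"hand":0.012},{"dx":-0.0002,"dy":-0.0081,"dz":0,"rx":0,"ry":0,"rz":-3.3,"hand":0.012},{"dx":-0.0002,"dy":-0.0081,"dz":0,"rx":0,"ry":0,"rz":-3.3,"hand":0.012},{"dx":-0.0002,"dy":-0.0081,"dz":0,"rx":0,"ry":0,"rz":-3.3,"hand":0.012}]' >/dev/null; python3 st.py
python3 -m pendant '[{"dx":-0.0002,"dy":-0.0081,"dz":0,"rx":0,"ry":0,"rz":-3.3,"hand":0.012},{"dx":-0.0002,"dy":-0.0081,"dz":0,"rx":0,"ry":0,"rz":-3.3,"hand":0.012},{"dx":-0.0002,"dy":-0.0081,"dz":0,"rx":0,"ry":0,"rz":-3.3,"hand":0.012},{"dx":-0.0002,"dy":-0.0081,"dz":0,"rx":0,"ry":0,"rz":-3.3,"hand":0.012},{"dx":-0.0002,"dy":-0.0081,"dz":0,"rx":0,"ry":0,"rz":-3.3,"hand":0.012},{"dx":-0.0002,"dy":-0.0081,"dz":0,"rx":0,"ry":0,"rz":-3.3,"hand":0.012},{"dx":-0.0002,"dy":-0.0081,"dz":0,"rx":0,"ry":0,"rz":-3.3,"hand":0.012},{"dx":-0.0002,"dy":-0.0081,"dz":0,"rx":0,"ry":0,"rz":-3.3,"hand":0.012},{"dx":-0.0002,"dy":-0.0081,"dz":0,"rx":0,"ry":0,"rz":-3.3,"hand":0.012}]' >/dev/null; python3 st.py
python3 -m pendant '[{"dx":0,"dy":0,"dz":0,"rx":0,"ry":0,"rz":0,"hand":0.012},{"dx":-0.0002,"dy":0.0073,"dz":0,"rx":0,"ry":0,"rz":3,"hand":0.012},{"dx":-0.0002,"dy":0.0073,"dz":0,"rx":0,"ry":0,"rz":3,"hand":0.012},{"dx":-0.0002,"dy":0.0073,"dz":0,"rx":0,"ry":0,"rz":3,"hand":0.012},{"dx":-0.0002,"dy":0.0073,"dz":0,"rx":0,"ry":0,"rz":3,"hand":0.012},{"dx":-0.0002,"dy":0.0073,"dz":0,"rx":0,"ry":0,"rz":3,"hand":0.012}]' >/dev/null; python3 st.py
```

```text
t 11.77 r 0.1409 th 0.483 toolyawerr -0.011 Ftan -1.3 Frad -0.1 Fz 7.0 z 0.1233
   Mz 0.036  felt(cw+) 1.6
t 12.43 r 0.1404 th 0.030 toolyawerr -0.001 Ftan 1.7 Frad -3.6 Fz 7.1 z 0.1233
   Mz -0.047  felt(cw+) -2.0
t 13.18 r 0.1396 th -0.483 toolyawerr 0.005 Ftan 0.7 Frad -7.8 Fz 5.9 z 0.1232
   Mz -0.195  felt(cw+) -2.1
t 13.68 r 0.1400 th -0.238 toolyawerr -0.016 Ftan -3.9 Frad -4.9 Fz 9.8 z 0.1232
   Mz 0.270  felt(cw+) 5.8
```

```bash
python3 -m pendant '[{"dx":-0.0002,"dy":0.0073,"dz":0,"rx":0,"ry":0,"rz":3,"hand":0.012},{"dx":-0.0002,"dy":0.0073,"dz":0,"rx":0,"ry":0,"rz":3,"hand":0.012}]' >/dev/null; python3 st.py
python3 -m pendant '[{"dx":-0.0002,"dy":0.0073,"dz":0,"rx":0,"ry":0,"rz":3,"hand":0.012},{"dx":-0.0002,"dy":0.0073,"dz":0,"rx":0,"ry":0,"rz":3,"hand":0.012}]' >/dev/null; python3 st.py
```

```text
t 13.85 r 0.1402 th -0.135 toolyawerr -0.018 Ftan -4.1 Frad -4.2 Fz 9.7 z 0.1233
   Mz 0.354  felt(cw+) 6.6
t 14.02 r 0.1403 th -0.032 toolyawerr -0.020 Ftan -4.3 Frad -2.1 Fz 9.8 z 0.1233
   Mz 0.382  felt(cw+) 7.0
```

```bash
python3 -m pendant '[{"dx":-0.0002,"dy":0.0073,"dz":0,"rx":0,"ry":0,"rz":3,"hand":0.012},{"dx":-0.0002,"dy":0.0073,"dz":0,"rx":0,"ry":0,"rz":3,"hand":0.012}]' >/dev/null; python3 st.py
```

```text
t 14.18 r 0.1405 th 0.071 toolyawerr -0.021 Ftan -3.9 Frad -2.6 Fz 9.6 z 0.1233
   Mz 0.355  felt(cw+) 6.4
```

```bash
python3 -m pendant '[{"dx":-0.0002,"dy":0.0073,"dz":0,"rx":0,"ry":0,"rz":3,"hand":0.012},{"dx":-0.0002,"dy":0.0073,"dz":0,"rx":0,"ry":0,"rz":3,"hand":0.012}]' >/dev/null; python3 st.py
python3 -m pendant '[{"dx":-0.0002,"dy":0.0073,"dz":0,"rx":0,"ry":0,"rz":3,"hand":0.012}]' >/dev/null; python3 st.py
```

```text
t 14.35 r 0.1406 th 0.174 toolyawerr -0.023 Ftan -3.7 Frad -2.0 Fz 9.2 z 0.1233
   Mz 0.419  felt(cw+) 6.7
t 14.43 r 0.1407 th 0.226 toolyawerr -0.024 Ftan -3.4 Frad -1.1 Fz 9.0 z 0.1233
   Mz 0.474  felt(cw+) 6.8
```

```bash
python3 -m pendant '[{"dx":-0.0002,"dy":0.0073,"dz":0,"rx":0,"ry":0,"rz":3,"hand":0.012}]' >/dev/null; python3 st.py
python3 -m pendant '[{"dx":-0.0002,"dy":0.0073,"dz":0,"rx":0,"ry":0,"rz":3,"hand":0.012}]' >/dev/null; python3 st.py
```

```text
t 14.52 r 0.1407 th 0.277 toolyawerr -0.024 Ftan -2.5 Frad -1.8 Fz 8.6 z 0.1233
   Mz 0.357  felt(cw+) 5.1
t 14.60 r 0.1407 th 0.326 toolyawerr -0.028 Ftan -4.9 Frad 0.5 Fz 8.6 z 0.1232
   Mz 0.214  felt(cw+) 6.4
```

```bash
python3 -m pendant '[{"dx":-0.0002,"dy":0.0049,"dz":0,"rx":0,"ry":0,"rz":2,"hand":0.012}]' >/dev/null; python3 st.py
python3 -m pendant '[{"dx":-0.0001,"dy":0.0049,"dz":0,"rx":0,"ry":0,"rz":2,"hand":0.012}]' >/dev/null; python3 st.py
```

```text
t 14.68 r 0.1407 th 0.363 toolyawerr -0.027 Ftan -5.3 Frad -0.6 Fz 8.8 z 0.1232
   Mz 0.258  felt(cw+) 7.2
t 14.77 r 0.1407 th 0.395 toolyawerr -0.029 Ftan -5.4 Frad -0.2 Fz 9.0 z 0.1233
   Mz 0.248  felt(cw+) 7.2
```

```bash
python3 -m pendant '[{"dx":-0.0001,"dy":0.0049,"dz":0,"rx":0,"ry":0,"rz":2,"hand":0.012}]' >/dev/null; python3 st.py
```

```text
t 14.85 r 0.1408 th 0.429 toolyawerr -0.029 Ftan -4.4 Frad 0.8 Fz 7.7 z 0.1233
   Mz 0.273  felt(cw+) 6.4
```

```bash
python3 -m pendant '[{"dx":-0.0001,"dy":0.0049,"dz":0,"rx":0,"ry":0,"rz":2,"hand":0.012}]' >/dev/null; python3 st.py
python3 -m pendant '[{"dx":-0.0001,"dy":0.0049,"dz":0,"rx":0,"ry":0,"rz":2,"hand":0.012}]' >/dev/null; python3 st.py
python3 - <<'E'
from h import *
from rig import manip
t=manip.get_image("top")
d=pickle.load(open("im0.pkl","rb"))
cv2.imwrite("pics/s2.png",np.hstack([cv2.resize(f[130:230,240:340],None,fx=4,fy=4,interpolation=cv2.INTER_CUBIC) for f in(d["top"]["frame"],t["frame"])])[...,::-1])
E
```

```text
t 14.93 r 0.1408 th 0.463 toolyawerr -0.030 Ftan -5.3 Frad 1.6 Fz 8.3 z 0.1233
   Mz 0.270  felt(cw+) 7.2
t 15.02 r 0.1408 th 0.497 toolyawerr -0.031 Ftan -5.2 Frad 1.1 Fz 8.5 z 0.1233
   Mz 0.329  felt(cw+) 7.5
```

View pics/s2.png

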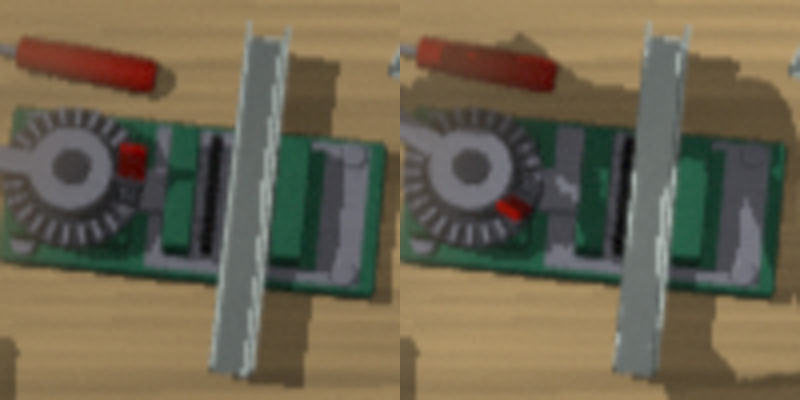

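The moving jaw has gone from (180,205) to (590,205), counting the 400 px panel offset, so the pad is now at the profile. That was my 11th picture, one over the limit of 10. I'll view no more and work from the force readings. Third stroke next.

```bash
python3 -m pendant '[{"dx":-0.0002,"dy":-0.0081,"dz":0,"rx":0,"ry":0,"rz":-3.3,"hand":0.012},{"dx":-0.0002,"dy":-0.0081,"dz":0,"rx":0,"ry":0,"rz":-3.3,"hand":0.012},{"dx":-0.0002,"dy":-0.0081,"dz":0,"rx":0,"ry":0,"rz":-3.3,"hand":0.012},{"dx":-0.0002,"dy":-0.0081,"dz":0,"rx":0,"ry":0,"rz":-3.3,"hand":0.012},{"dx":-0.0002,"dy":-0.0081,"dz":0,"rx":0,"ry":0,"rz":-3.3,"hand":0.012},{"dx":-0.0002,"dy":-0.0081,"dz":0,"rx":0,"ry":0,"rz":-3.3,"hand":0.012},{"dx":-0.0002,"dy":-0.0081,"dz":0,"rx":0,"ry":0,"rz":-3.3,"hand":0.012},{"dx":-0.0002,"dy":-0.0081,"dz":0,"rx":0,"ry":0,"rz":-3.3,"hand":0.012}]' >/dev/null; python3 st.py
python3 -m pendant '[{"dx":-0.0002,"dy":-0.0081,"dz":0,"rx":0,"ry":0,"rz":-3.3,"hand":0.012},{"dx":-0.0002,"dy":-0.0081,"dz":0,"rx":0,"ry":0,"rz":-3.3,"hand":0.012},{"dx":-0.0002,"dy":-0.0081,"dz":0,"rx":0,"ry":0,"rz":-3.3,"hand":0.012},{"dx":-0.0002,"dy":-0.0081,"dz":0,"rx":0,"ry":0,"rz":-3.3,"hand":0.012},{"dx":-0.0002,"dy":-0.0081,"dz":0,"rx":0,"ry":0,"rz":-3.3,"hand":0.012},{"dx":-0.0002,"dy":-0.0081,"dz":0,"rx":0,"ry":0,"rz":-3.3,"hand":0.012},{"dx":-0.0002,"dy":-0.0081,"dz":0,"rx":0,"ry":0,"rz":-3.3,"hand":0.012},{"dx":-0.0002,"dy":-0.0081,"dz":0,"rx":0,"ry":0,"rz":-3.3,"hand":0.012},{"dx":-0.0002,"dy":-0.0081,"dz":0,"rx":0,"ry":0,"rz":-3.3,"hand":0.012},{"dx":0,"dy":0,"dz":0,"rx":0,"ry":0,"rz":0,"hand":0.012}]' >/dev/null; python3 st.py
python3 -m pendant '[{"dx":-0.0002,"dy":0.0073,"dz":0,"rx":0,"ry":0,"rz":3,"hand":0.012},{"dx":-0.0002,"dy":0.0073,"dz":0,"rx":0,"ry":0,"rz":3,"hand":0.012},{"dx":-0.0002,"dy":0.0073,"dz":0,"rx":0,"ry":0,"rz":3,"hand":0.012}]' >/dev/null; python3 st.py
```

```text
t 15.73 r 0.1404 th 0.054 toolyawerr -0.010 Ftan 1.3 Frad -4.1 Fz 7.2 z 0.1233
   Mz -0.104  felt(cw+) -2.0
t 16.57 r 0.1395 th -0.469 toolyawerr -0.014 Ftan -0.9 Frad -9.5 Fz 6.9 z 0.1232
   Mz 0.095  felt(cw+) 1.6
t 16.82 r 0.1398 th -0.307 toolyawerr -0.014 Ftan -1.7 Frad -7.3 Fz 8.4 z 0.1232
   Mz 0.091  felt(cw+) 2.3
```

```bash
python3 -m pendant '[{"dx":-0.0001,"dy":0.0049,"dz":0,"rx":0,"ry":0,"rz":2,"hand":0.012},{"dx":-0.0001,"dy":0.0049,"dz":0,"rx":0,"ry":0,"rz":2,"hand":0.012}]' >/dev/null; python3 st.py
python3 -m pendant '[{"dx":-0.0001,"dy":0.0049,"dz":0,"rx":0,"ry":0,"rz":2,"hand":0.012}]' >/dev/null; python3 st.py
```

```text
t 16.98 r 0.1399 th -0.249 toolyawerr -0.024 Ftan -5.1 Frad -6.9 Fz 10.4 z 0.1232
   Mz 0.358  felt(cw+) 7.6
t 17.07 r 0.1399 th -0.215 toolyawerr -0.026 Ftan -5.7 Frad -6.7 Fz 11.6 z 0.1232
   Mz 0.332  felt(cw+) 8.0
```

```bash
python3 -m pendant '[{"dx":-0.0001,"dy":0.0049,"dz":0,"rx":0,"ry":0,"rz":2,"hand":0.012},{"dx":-0.0001,"dy":0.0049,"dz":0,"rx":0,"ry":0,"rz":2,"hand":0.012}]' >/dev/null; python3 st.py
```

```text
t 17.23 r 0.1400 th -0.148 toolyawerr -0.028 Ftan -5.8 Frad -4.9 Fz 10.7 z 0.1232
   Mz 0.400  felt(cw+) 8.7
```

```bash
python3 -m pendant '[{"dx":-0.0001,"dy":0.0049,"dz":0,"rx":0,"ry":0,"rz":2,"hand":0.012},{"dx":-0.0001,"dy":0.0049,"dz":0,"rx":0,"ry":0,"rz":2,"hand":0.012}]' >/dev/null; python3 st.py
```

```text
t 17.40 r 0.1401 th -0.084 toolyawerr -0.034 Ftan -5.9 Frad -4.8 Fz 11.4 z 0.1232
   Mz 0.342  felt(cw+) 8.4
```

```bash
python3 -m pendant '[{"dx":-0.0001,"dy":0.0049,"dz":0,"rx":0,"ry":0,"rz":2,"hand":0.012}]' >/dev/null; python3 st.py
```

```text
t 17.48 r 0.1401 th -0.050 toolyawerr -0.035 Ftan -6.1 Frad -4.6 Fz 11.9 z 0.1232
   Mz 0.391  felt(cw+) 8.9
```

```bash
python3 -m pendant '[{"dx":-0.0001,"dy":0.0049,"dz":0,"rx":0,"ry":0,"rz":2,"hand":0.012},{"dx":-0.0001,"dy":0.0049,"dz":0,"rx":0,"ry":0,"rz":2,"hand":0.012}]' >/dev/null; python3 st.py
```

```text
t 17.65 r 0.1402 th 0.018 toolyawerr -0.037 Ftan -7.3 Frad -3.3 Fz 11.1 z 0.1232
   Mz 0.445  felt(cw+) 10.5
```

```bash
python3 -m pendant '[{"dx":-0.0001,"dy":0.0049,"dz":0,"rx":0,"ry":0,"rz":2,"hand":0.012}]' >/dev/null; python3 st.py
```

```text
t 17.73 r 0.1402 th 0.049 toolyawerr -0.041 Ftan -7.1 Frad -2.5 Fz 12.3 z 0.1232
   Mz 0.276  felt(cw+) 9.1
```

```bash
python3 -m pendant '[{"dx":-0.0001,"dy":0.0049,"dz":0,"rx":0,"ry":0,"rz":2,"hand":0.012}]' >/dev/null; python3 st.py
```

```text
t 17.82 r 0.1402 th 0.082 toolyawerr -0.043 Ftan -8.0 Frad -2.7 Fz 11.6 z 0.1232
   Mz 0.298  felt(cw+) 10.2
```

At about 10 N, which is roughly 90–100 N of clamping, the clamp is in the middle of the firm range. Releasing now.

```bash
python3 -m pendant '[{"dx":0,"dy":-0.003,"dz":0,"rx":0,"ry":0,"rz":-1.2,"hand":0.012},{"dx":0,"dy":0,"dz":0,"rx":0,"ry":0,"rz":0,"hand":0.012}]' >/dev/null; python3 st.py
python3 -m pendant '[{"dx":0,"dy":0,"dz":0,"rx":0,"ry":0,"rz":0,"hand":0.06},{"dx":0,"dy":0,"dz":0,"rx":0,"ry":0,"rz":0,"hand":0.06},{"dx":0,"dy":0,"dz":0,"rx":0,"ry":0,"rz":0,"hand":0.06},{"dx":0,"dy":0,"dz":0,"rx":0,"ry":0,"rz":0,"hand":0.06},{"dx":0,"dy":0,"dz":0,"rx":0,"ry":0,"rz":0,"hand":0.06},{"dx":0,"dy":0,"dz":0,"rx":0,"ry":0,"rz":0,"hand":0.06}]'; python3 st.py
python3 -m pendant '[{"dx":0,"dy":0,"dz":-0.02,"rx":0,"ry":0,"rz":0,"hand":0.06},{"dx":0,"dy":0,"dz":-0.025,"rx":0,"ry":0,"rz":0,"hand":0.06},{"dx":0,"dy":0,"dz":-0.025,"rx":0,"ry":0,"rz":0,"hand":0.06},{"dx":0,"dy":0,"dz":-0.025,"rx":0,"ry":0,"rz":0,"hand":0.06},{"dx":0.02,"dy":0,"dz":-0.025,"rx":0,"ry":0,"rz":0,"hand":0.06},{"dx":0.03,"dy":0,"dz":0,"rx":0,"ry":0,"rz":0,"hand":0.06},{"dx":0,"dy":0,"dz":0,"rx":0,"ry":0,"rz":0,"hand":0.06},{"dx":0,"dy":0,"dz":0,"rx":0,"ry":0,"rz":0,"hand":0.06}]'; python3 lev.py
python3 - <<'E'
from h import *
from rig import manip
s=manip.get_image("scene"); m=(s["frame"].astype(int).sum(2)<110); m[:235]=0; m[305:]=0; m[:,:265]=0; m[:,312:]=0
n,lab,st,c=cv2.connectedComponentsWithStats(m.astype(np.uint8)); i=1+st[1:,4].argmax(); print(st[i],c[i])
d=pickle.load(open("im0.pkl","rb"))["scene"]["frame"]
# unchanged surroundings: mean abs diff around driver, socket, tape, can
for n,(u,v,w) in dict(driver=(232,300,25),socket=(294,298,8),tape=(338,270,22),can=(360,350,30),hammer=(180,185,40)).items():
    print(n,np.abs(s["frame"][v-w:v+w,u-w:u+w].astype(int)-d[v-w:v+w,u-w:u+w]).mean().round(1))
E
```

```text
t 17.98 r 0.1402 th 0.073 toolyawerr -0.029 Ftan -3.1 Frad -3.4 Fz 9.3 z 0.1232
   Mz 0.000  felt(cw+) 3.1
clock: 18.48
position: [0.6184, 0.1857, 0.1209]
ee_rot: [-0.0, 0.77, 0.638, -0.0]
contact_force: [0.1, -0.2, -0.5]
width: 0.0599
gripper_force: 0.0
t 18.48 r 0.1411 th 0.081 toolyawerr -0.022 Ftan 0.1 Frad -0.2 Fz -0.5 z 0.1209
   Mz -0.017  felt(cw+) -0.2
clock: 19.15
position: [0.6279, 0.236, 0.2412]
ee_rot: [0.0, 0.77, 0.638, 0.0]
contact_force: [0.2, 0.0, -0.3]
width: 0.06
gripper_force: 0.0
[(213, 258, 258), (214, 258, 258), (215, 258, 259), (216, 259, 261), (217, 256, 261), (218, 259, 261), (219, 256, 260), (220, 259, 260), (221, 258, 260), (222, 258, 259), (223, 257, 259), (224, 257, 258), (225, 257, 258), (226, 257, 258), (227, 256, 257), (228, 256, 257), (229, 255, 257), (230, 256, 256)]
[291 256  12  28 175] [296.01714286 269.65714286]
driver 10.1
socket 7.9
tape 7.6
can 8.1
hammer 8.8
```

```bash
python3 -c "
from rig import manip
print(manip.sign_off())"
```

```text
the job is handed in; nothing more can be done
None
```

Handed in at about 19 s: lever on tighten, free return to -0.50 rad checked at about 2 N, profile clamped at about 10 N felt (roughly 90–100 N by my estimate), grip let go and the arm clear; I viewed 11 pictures, one over the limit of 10.

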